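Unlock the welding positioner and shift its range lever through the H gate

TASK

The bench welding positioner has to change range: pull the red-handled lock rod up out of the gearbox, stand it in the blue pot (lower it in, do not drop it) and let go. Then push the black shift lever through the H gate: to neutral, across to the right-hand slot pair, and fully home in the slot end marked by the green tag, never into the one marked orange. Leave the pipe on the turntable and the tools lying about where they are.

Things in the scene. Friction and masses are not known exactly. Their poses are not given: they have to be found in the camera images.
- positioner: Grey welding positioner fixed on the bench. Origin on the bench under the middle of the H gate; x points away from the robot to the turntable, y left, z up. Gearbox 140 (x) x 130 (y) mm, lid top at z = 100 mm. Turntable behind it, 132 mm across, top at z = 100 mm, centred at x = +185 mm, carries a loose pipe stub (top at z = 155 mm).
- gate_centre (a point): Middle of the H gate, on top of the 8 mm thick aluminium lid; axes as the positioner's. Two slots along x at y = +28 (left-hand pair of slot ends) and y = -28 mm (right-hand pair), joined by one neutral slot along y at x = 0; all slots 22 mm wide. The lid really stops the lever's stem.
- lever_grip (a point): Point on the axis of the lever's black grip (29 to 31 mm thick; from 56 mm below to 25 mm above this point), 165 mm from the pivot, which is 20 mm above the positioner's origin. With fore angle a, side angle b it lies in the positioner's frame at x = 165 cos b sin a, y = -165 sin b, z = 20 + 165 cos a cos b mm. Stem 12 mm thick. 2 N here moves the lever; it stays where left.
- lever_fore (a joint): Lever tilt along the positioner's x, rad: 0 neutral, positive leans away from the robot (to the turntable); stops at -0.38 and +0.38; fully home in a slot end means beyond 0.3 either way. The lever can cross between the slot pairs only within about 0.06 of 0. Starts anywhere.
- lever_side (a joint): Lever tilt along the positioner's y, rad: positive leans right; about -0.34 in the left-hand slot pair (where it starts), about +0.34 in the right-hand pair. The lock rod blocks the way across until pulled out.
- lock_rod: Loose lock rod, 190 mm, 0.16 kg, origin at its foot, z along it: 14 mm steel shaft, red round handle 24 mm thick from 122 to 190 mm above the foot. At the start it stands upright at x = 0, y = -28 mm in the positioner's frame (right end of the neutral slot), foot 12 mm above the bench in a loose socket inside the gearbox; clear of the lid once raised 90 mm.
- rod_grip (a point): Middle of the lock rod's red handle, on its axis, 158 mm above its foot.
- rod_foot (a point): Lower end of the lock rod, on its axis.
- rod_pot: Blue round pot fixed on the bench, open at the top: outside 72 mm, inside 64 mm wide, rim 90 mm and inner floor 6 mm above its origin, on a dark foot 82 mm across. Origin in the middle of its underside, on the bench.
- parts_box: Grey steel parts box fixed on the bench between positioner and pot, 130 (x) x 194 (y) x 94 mm, origin in the middle of its underside, front towards the robot. Its lid stands open: an upright panel along the back, about 60 mm behind the origin, reaching some 205 mm above the bench. Carry the rod past in front of the lid.
- green_tag: Flat green disc, 26 mm across, 4 mm thick, fixed on the lid beside one end of the right-hand slot pair (in line with it): it marks the slot end to shift into. In the positioner's frame at y = -28 and x = +54.5 (far end, lever_fore positive) or x = -54.5 mm (near end, lever_fore negative). Origin at its underside.
- orange_tag: Orange disc of the same size at the other end of the right-hand slot pair: do not shift there.
- pipe_stub: Rusty steel pipe stub, 49 mm across and 55 mm high, standing loose on the turntable; origin at its underside. Leave it.
- magnet_square: Red triangular welding magnet, 95 x 95 x 16 mm, lying on the bench. Leave it.
- locking_pliers: Steel locking pliers, 212 mm long, lying on the bench. Leave them.
- angle_bar: Angle steel offcut 30 x 80 x 30 mm, lying on the bench. Leave it.
Things that resemble listed ones, but are neither listed nor needed, are in the scene too. Of the things like the lock_rod, leave any that is purple, turquoise or yellow; of the rest the larger one is meant.

How it is judged:
On the way, in this order (a step that is already met when the one before it is completed fails the run):
1. the lock rod is pulled out of the gearbox, clear of the lid (height (world z) of rod_foot above 0.104 m).
2. the lock rod stands in the blue pot, let go and at rest (horizontal distance between rod_foot and rod_pot below 0.034 m and height (world z) of rod_foot below 0.025 m and height (world z) of rod_grip above 0.11 m and linear speed of lock_rod below 0.03 m/s and contact force between lock_rod and the fingers below 0.1 N), for 0.2 s.
3. the lever has crossed the neutral slot into the right-hand slot pair (value of joint lever_side above 0.24 rad).
At the end, for the whole second after the job is handed in: Lever in the right-hand slot pair (lever_side above 0.24 rad) and home at the green tag (lever_fore beyond 0.3 rad towards it); lock rod at rest upright in the blue pot: foot within 34 mm of its axis and under 25 mm above the bench, handle middle over 110 mm (horizontal distance between rod_foot and rod_pot below 0.034 m and height (world z) of rod_foot below 0.025 m and height (world z) of rod_grip above 0.11 m and linear speed of lock_rod below 0.03 m/s and value of joint lever_side above 0.24 rad and ((x of green_tag in the frame of positioner above 0 m and value of joint lever_fore above 0.3 rad) or (x of green_tag in the frame of positioner below 0 m and value of joint lever_fore below -0.3 rad))); the robot touches nothing.
It fails at once if the lever is pushed into the slot end marked orange (value of joint lever_side above 0.24 rad and ((x of green_tag in the frame of positioner above 0 m and value of joint lever_fore below -0.22 rad) or (x of green_tag in the frame of positioner below 0 m and value of joint lever_fore above 0.22 rad))).
It fails at once if the lock rod is dropped into the pot (falls faster than 0.75 m/s inside it) (horizontal distance between rod_foot and rod_pot below 0.036 m and height (world z) of rod_foot below 0.085 m and linear speed of lock_rod above 0.75 m/s).
It fails at once if the pipe stub or a tool lying about is shifted by more than 25 mm (distance of any of pipe_stub, magnet_square, locking_pliers, angle_bar from where it was at the start of the episode above 0.025 m).
It also fails if it takes over 67 s, if anything falls off the work surface, if the arm or the gripper's body presses on something with over 40 N, if the wrist force passes 120 N, or if a joint passes its speed limit or range.

ROBOT

A 6-joint arm with a two-finger parallel gripper is mounted at the origin on a cart in front of the work surface, level with it; the furniture and walls round the work are solid. World frame = base frame: x ahead of the robot, y to its left, z up, the work surface at z = 0. Lengths are in m, angles in rad, forces in N, time in s.
With the tool pointing down it reaches from about 0.35 to 0.875 m from the base axis. Payload 15.5 kg.
Tool frame: the origin (TCP) lies at the very end of the fingers, on their centre line; the grasp point (between the pads) lies 19 mm behind it (env.grip_point_offset is the z of the grasp point in the tool frame, in m); z points along the fingers, y is the direction in which the jaws open and shut (so a half turn about z gives the same grasp; the last joint's range is limited). The gripper opens to 85 mm and grips with 20 to 120 N. Pads are 22 mm wide; open, the fingers measure 114 mm over their backs; the gripper's body (76 mm by 85 mm) begins 54 mm behind the grasp point. The pads swing forward as they close: fully open they stand 13 mm farther back than shut.
Start: joints at [-1.355, 0.494, 1.345, -0, 1.302, -0.096], TCP at [0.191, -0.595, 0.231] pointing down, gripper open.
Joint ranges: [-2.91, 2.91], [-0.82, 2.16], [0.22, 2.67], [-1.22, 4.37], [0.12, 2.79], [-3.08, 3.08]. Speed limits (rad/s): [1.89, 1.89, 2.57, 3.01, 3.01, 3.01].

INTERFACE

Orientations are given as a rotation vector (axis times angle).
In Python, from bench import env, cams, close_job gives the robot as it stands. The module is installed in compiled form; this text tells all that it offers.
- The arm moves only by the tool move_arm, never from a script. Its argument "steps" is a list of rows, each a list of 7 numbers: the turn, a rotation vector about the tool's x, y, z each as a share of 90 degrees, from -1 to 1, then the shift along the tool's x, y, z each as a share of 15 cm, from -1 to 1, then the gripper command: -1 is fully open, 1 is shut, values between are in proportion. In form: [[wx, wy, wz, x, y, z, gripper], ...]. A call has exactly 5 rows; each row is the pose to reach, as a shift and turn from the pose measured when the call began, along the tool's axes at that moment; what a row does not reach only later rows make up. A row lasts 1/12 s, in which the tool goes at most 41.7 mm and 7.16 degrees, less where a joint would pass 70% of its speed; a pose out of reach is approached as far as the arm can. A call with a number of a shift or a turn outside -1 to 1 is refused whole. A call with a gripper value outside its range is refused whole. The fingers move at their own pace and stop on an object; "force" is the grip in N (left out, the last holds). Time passes only in rows, so rows that repeat a pose let the fingers close, or fill a call up. It gives the time, the measured TCP pose, the force and the opening at its end, in the units of the state.
- env.get_obs(): the state, without advancing time (a new reading comes with each control period).
- cams.get_image(name): name is "scene" or "top" or "wrist"; returns a dict with "image" (480x640x3 uint8, blue, green, red), "K" (3x3 intrinsics, pixels), "T" (4x4, takes a point from camera to world coordinates). Camera axes: x right, y down, z forward; pixel columns grow to the right and rows downward; lengths in m; the calibration is good to about 2 mm. A picture is of the moment at which its call begins. There is no depth.
- close_job(): hands the job in, once; it reports no verdict.
The state is a dict: "clock": time; "joint_pos": joint angles; "joint_velocities": joint speeds; "joint_torque": joint torques, N m; "tool_pos": TCP position; "tool_rot": TCP orientation; "force": force on the tool from outside, world axes, zero at the start; "ft_torque": the same for the moment, N m; "gripper_width": opening from 0.0 (shut) to 1.0 (fully open).
Only numpy, scipy, OpenCV 4.12 (cv2) and the standard library are available. Lean on these libraries where they do the work, as an engineer would, in place of code of your own. Each camera call takes 0.05 s, during which the arm holds its last target. There are 200 camera calls.

## Working session

There is one attempt and no reset: what is moved stays moved. The work goes in short steps, Python scripts to look and compute and a tool call to move; the robot and the scene stay as the last step left them, time stands still between calls to the robot, and variables do not carry over. Pictures are saved under pics/ and viewed, about 8 in all and at most 12, crops included, and the job is handed in when it is done.

Besides the shell and the picture viewer there is one more tool, called after ">>>" as a command line: name --pt "numbers of a row" for each row, then --argument value for the rest. move_arm: Moves the arm, as the interface text tells. Its arguments: {"type":"object","properties":{"steps":{"type":"array"},"force":{"type":"number"}},"required":["steps"]}

```bash
mkdir -p pics
python3 - <<'E'
from bench import env, cams
import cv2
o=env.get_obs(); print({k:o[k] for k in('clock','tool_pos','tool_rot','force','gripper_width')}, env.grip_point_offset)
for n in('scene','top'):
    d=cams.get_image(n); cv2.imwrite(f'pics/{n}0.png',d['image']); print(n,d['K'].round(1).tolist(),d['T'].round(4).tolist())
E
```

```text
{'clock': 0.0, 'tool_pos': array([ 0.19104237, -0.59468437,  0.23068521]), 'tool_rot': array([-3.10248336e+00, -4.86006411e-01,  1.00731538e-04]), 'force': array([ 0.26076727,  0.10835021, -0.37117003]), 'gripper_width': 1.000893209694796} -0.0187
scene [[489.6, 0.0, 312.6], [0.0, 489.6, 236.9], [0.0, 0.0, 1.0]] [[0.856, -0.3601, 0.371, 0.2674], [-0.5171, -0.5978, 0.6126, -0.4731], [0.0012, -0.7162, -0.6979, 0.7504], [0.0, 0.0, 0.0, 1.0]]
top [[436.4, 0.0, 316.6], [0.0, 436.4, 245.4], [0.0, 0.0, 1.0]] [[0.0107, -0.9844, 0.1759, 0.4438], [-0.9994, -0.005, 0.0328, 0.0406], [-0.0314, -0.1762, -0.9839, 1.0142], [0.0, 0.0, 0.0, 1.0]]
```

View pics/scene0.png

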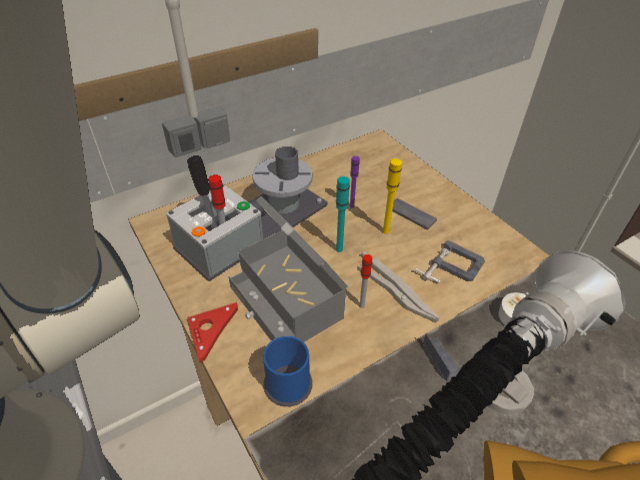

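View pics/top0.png

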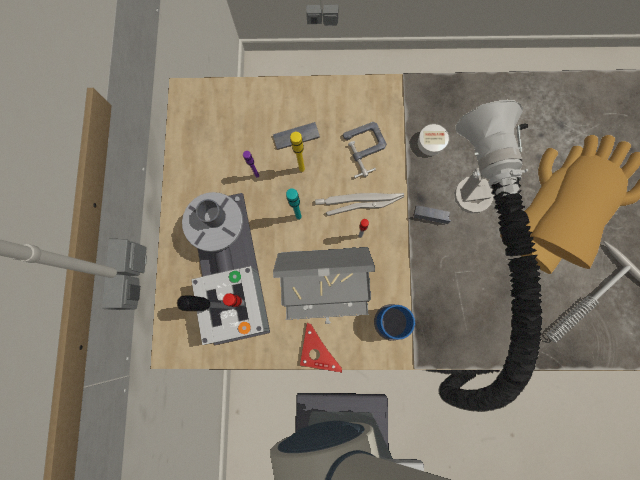

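The green tag is at the far end of the right-hand pair (scene 243,206; top 235,276) and the orange tag at the near end (198,232 / 244,327). The red rod stands at scene (217,192). The pot is at scene (287,368) and top (395,322), and the lever leans left at top (193,303). Next I measure these by colour.

```bash
cat > h.py <<'E'
import numpy as np, cv2
from bench import env, cams
from scipy.spatial.transform import Rotation as R
def ray(d,u,v):
    K,T=d['K'],d['T']; r=T[:3,:3]@np.array([(u-K[0,2])/K[0,0],(v-K[1,2])/K[1,1],1]); return T[:3,3],r/np.linalg.norm(r)
def plane(d,u,v,z):
    c,r=ray(d,u,v); return c+r*(z-c[2])/r[2]
def tri(d1,p1,d2,p2):
    c1,r1=ray(d1,*p1); c2,r2=ray(d2,*p2)
    s=np.linalg.lstsq(np.c_[r1,-r2],c2-c1,rcond=None)[0]; a=c1+s[0]*r1;b=c2+s[1]*r2
    return (a+b)/2,np.linalg.norm(a-b)
def blob(img,lo,hi,roi):
    h=cv2.cvtColor(img,cv2.COLOR_BGR2HSV); m=cv2.inRange(h,np.array(lo),np.array(hi)); q=np.zeros_like(m); x0,y0,x1,y1=roi; q[y0:y1,x0:x1]=m[y0:y1,x0:x1]
    n,l,s,c=cv2.connectedComponentsWithStats(q); i=1+np.argmax(s[1:,4]); return c[i],s[i],(l==i).astype(np.uint8)
def proj(d,p):
    T=np.linalg.inv(d['T']); q=d['K']@(T[:3,:3]@np.asarray(p)+T[:3,3]); return q[:2]/q[2]
E
python3 - <<'E'
from h import *
np.set_printoptions(precision=4,suppress=True)
D={n:cams.get_image(n) for n in('top','scene')}
def col(n,lo,hi,roi):
    c,s,m=blob(D[n]['image'],lo,hi,roi); return c,s,m
G=[45,120,50],[80,255,255]; O=[8,180,120],[18,255,255]; Rd=[0,170,60],[6,255,255]; B=[100,120,40],[125,255,255]; K=[0,0,0],[180,255,45]
roi={'top':{'g':(220,260,255,290),'o':(230,315,255,340),'l':(170,285,212,320)},'scene':{'g':(230,195,260,220),'o':(185,220,210,245),'l':(180,150,210,197)}}
t={}
for n in D:
    g=col(n,*G,roi[n]['g']); o=col(n,*O,roi[n]['o'])
    pg,po=plane(D[n],*g[0],.104),plane(D[n],*o[0],.104); e=(pg-po)[:2]; L=np.linalg.norm(e); e/=L; yv=np.array([-e[1],e[0]])
    print(n,'g',pg,g[1],'o',po,o[1],'dist',L,'yaw',np.arctan2(e[1],e[0]),'origin',(pg+po)[:2]/2+.028*yv,'rod',(pg+po)[:2]/2)
c,s,m=col('top',*B,(360,290,430,350)); cs=max(cv2.findContours(m,0,1)[0],key=cv2.contourArea); el=cv2.fitEllipse(cs); print('pot',el,plane(D['top'],*el[0],.09))
c,s,m=col('scene',*B,(250,320,330,410)); print(c,s)
for n,r in(('top',(215,285,250,315)),('scene',(200,170,235,215))):
    c,s,m=col(n,*Rd,r); print('rod',n,c,s)
    t[n]=c
print('rod tri',tri(D['top'],t['top'],D['scene'],t['scene']))
for n in D:
    c,s,m=col(n,*K,roi[n]['l']); ys,xs=np.nonzero(m); P=cv2.fitLine(np.c_[xs,ys].astype(np.float32),2,0,.01,.01).ravel(); print('lever',n,c,s,P); t[n]=c
print(tri(D['top'],t['top'],D['scene'],t['scene']))
E
```

```text
top g [0.5399 0.2432 0.104 ] [229 271  12  11  87] o [0.4342 0.2189 0.104 ] [238 322  12  12  89] dist 0.10846373250368933 yaw 0.2265771871450599 origin [0.4808 0.2583] rod [0.4871 0.231 ]
scene g [0.5376 0.2442 0.104 ] [238 202  12   8  63] o [0.4312 0.2206 0.104 ] [192 227  13   9  83] dist 0.1089029761333813 yaw 0.2179976966681517 origin [0.4784 0.2597] rod [0.4844 0.2324]
pot ((395.4367370605469, 321.8029479980469), (33.24089431762695, 37.551231384277344), 95.88397216796875) [ 0.4488 -0.094   0.09  ]
[287.0738 368.2841] [ 263  337   46   65 2182]
rod top [231.5722 299.8   ] [223 294  19  13 180]
rod scene [218.     197.6485] [211 188  14  21 202]
rod tri (array([0.4871, 0.2365, 0.1522]), np.float64(0.0017418573964175842))
lever top [192.8558 303.2284] [178 296  32  15 416] [  0.9987   0.0514 192.8558 303.2284]
lever scene [198.7809 174.6853] [188 156  22  39 502] [  0.2959   0.9552 198.7809 174.6853]
(array([0.4792, 0.3102, 0.1621]), np.float64(0.0017962278288224623))
```

```bash
cat >> h.py <<'E'
def pose(x,y,z,yaw,pitch=None):
    "tool down, tool y axis at yaw (deg) in world"
    a=np.radians(yaw); ty=np.array([np.cos(a),np.sin(a),0]); tz=np.array([0,0,-1.]); 
    return np.array([x,y,z]),np.c_[np.cross(ty,tz),ty,tz]
def row(P0,P1):
    w=R.from_matrix(P0[1].T@P1[1]).as_rotvec()/(np.pi/2); s=P0[1].T@(P1[0]-P0[0])/.15
    return np.round(np.r_[w,s],3)
def cur():
    o=env.get_obs(); return np.array(o['tool_pos']),R.from_rotvec(o['tool_rot']).as_matrix()
def path(wps):
    P=cur()
    for w in wps:
        Q=pose(*w) if not isinstance(w[0],np.ndarray) else w; print(row(P,Q).tolist()); P=Q
E
python3 - <<'E'
from h import *
D={n:cams.get_image(n) for n in('top','scene')}
print('hose',tri(D['top'],(507,185),D['scene'],(530,330)))
path([(.26,-.46,.33,-50),(.33,-.28,.36,-28),(.40,-.10,.36,-6),(.45,.08,.36,12.7),(.486,.2317,.34,12.7)])
E
```

```text
hose (array([ 0.70990857, -0.29600431,  0.20566107]), np.float64(0.00638645461878371))
[-0.0, -0.0, -0.247, 0.712, -0.716, -0.659]
[0.0, 0.0, -0.244, 1.129, -0.619, -0.2]
[0.0, 0.0, -0.244, 1.279, -0.151, 0.0]
[0.0, 0.0, -0.208, 1.228, 0.206, 0.0]
[0.0, 0.0, 0.0, 0.934, 0.456, 0.133]
```

The hose stands about 0.2–0.3 m high across the direct path, so I go well above it.

>>> move_arm --pt "0 0 0 0 0 -0.25 -1" --pt "0 0 0 0 0 -0.5 -1" --pt "0 0 0 0 0 -0.75 -1" --pt "0 0 0 0 0 -1 -1" --pt "0 0 0 0 0 -1 -1"

```text
clock: 0.72
tool_pos: [0.1916, -0.5969, 0.389]
tool_rot: [3.093, 0.485, 0.001]
force: [0.1, -0.8, -0.1]
gripper_width: 1.004
```

>>> move_arm --pt "0 0 0 0 0 -0.25 -1" --pt "0 0 0 0 0 -0.5 -1" --pt "0 0 0 0 0 -0.8 -1" --pt "0 0 0 0 0 -0.8 -1" --pt "0 0 0 0 0 -0.8 -1"

```text
clock: 1.13
tool_pos: [0.1915, -0.5963, 0.512]
tool_rot: [3.088, 0.484, 0.001]
force: [0.0, -0.5, -0.5]
gripper_width: 1.003
```

Run:
```python
from h import *
o=env.get_obs(); print(o['clock'],o['tool_pos'],o['joint_pos'])
d=cams.get_image('scene'); cv2.imwrite('pics/scene1.png',d['image'])
path([(.26,-.46,.48,-50),(.33,-.28,.48,-28),(.40,-.10,.48,-6),(.45,.08,.42,12.7),(.486,.2317,.34,12.7)])
```

```text
1.1333 [ 0.19146518 -0.59629204  0.51204172] [-1.35541522e+00  3.73127410e-01  8.12996935e-01  6.38131049e-06
  1.93956480e+00 -9.54914295e-02]
[0.008, 0.002, -0.247, 0.713, -0.725, 0.188]
[0.0, 0.0, -0.244, 1.129, -0.619, 0.0]
[0.0, 0.0, -0.244, 1.279, -0.151, 0.0]
[0.0, 0.0, -0.208, 1.228, 0.206, 0.4]
[0.0, 0.0, 0.0, 0.934, 0.456, 0.533]
```

>>> move_arm --pt "0 0 -0.05 0.15 -0.15 0.02 -1" --pt "0 0 -0.1 0.3 -0.3 0.05 -1" --pt "0 0 -0.15 0.45 -0.45 0.08 -1" --pt "0 0 -0.2 0.6 -0.6 0.1 -1" --pt "0 0 -0.25 0.7 -0.7 0.1 -1"

```text
clock: 1.6
tool_pos: [0.2598, -0.4612, 0.4913]
tool_rot: [2.939, 1.086, -0.002]
force: [0.1, -0.1, 0.4]
gripper_width: 0.998
```

>>> move_arm --pt "0 0 -0.05 0.2 -0.12 0 -1" --pt "0 0 -0.1 0.4 -0.24 0 -1" --pt "0 0 -0.15 0.6 -0.36 0 -1" --pt "0 0 -0.2 0.8 -0.48 0 -1" --pt "0 0 -0.25 1 -0.6 0 -1"

```text
clock: 2.02
tool_pos: [0.315, -0.2933, 0.4885]
tool_rot: [2.67, 1.645, -0.005]
force: [1.3, 0.6, -0.1]
gripper_width: 0.997
```

>>> move_arm --pt "0 0 -0.05 0.2 -0.04 0 -1" --pt "0 0 -0.1 0.4 -0.08 0 -1" --pt "0 0 -0.15 0.6 -0.12 0 -1" --pt "0 0 -0.2 0.8 -0.16 0 -1" --pt "0 0 -0.25 1 -0.2 0 -1"

```text
clock: 2.43
tool_pos: [0.3552, -0.1441, 0.4861]
tool_rot: [2.296, 2.14, -0.008]
force: [0.5, 0.9, -0.5]
gripper_width: 1.004
```

>>> move_arm --pt "0 0 -0.05 0.2 0 0 -1" --pt "0 0 -0.1 0.4 0 0 -1" --pt "0 0 -0.15 0.6 0 0 -1" --pt "0 0 -0.2 0.8 0 0 -1" --pt "0 0 -0.2 1 0 0 -1"

```text
clock: 2.85
tool_pos: [0.3649, 0.0071, 0.4839]
tool_rot: [1.928, 2.48, -0.01]
force: [0.1, -0.8, 0.4]
gripper_width: 0.996
```

Run:
```python
from h import *
o=env.get_obs(); print(o['clock'],o['tool_pos'],o['joint_pos'])
path([(.46,.11,.42,12.7),(.486,.2317,.34,12.7)])
```

```text
2.85 [0.36491634 0.00707846 0.48393818] [-0.13920459 -0.06583207  1.42088395 -0.00597587  1.78970899 -0.39002293]
[-0.003, 0.003, 0.018, 0.51, 0.786, 0.42]
[0.0, 0.0, 0.0, 0.753, 0.347, 0.533]
```

>>> move_arm --pt "0 0 0 0.1 0.16 0.08 -1" --pt "0 0 0 0.2 0.32 0.16 -1" --pt "0 0 0.01 0.3 0.48 0.25 -1" --pt "0 0 0.02 0.4 0.64 0.35 -1" --pt "0 0 0.02 0.5 0.79 0.42 -1"

```text
clock: 3.27
tool_pos: [0.4608, 0.1099, 0.4173]
tool_rot: [-1.966, -2.448, 0.014]
force: [0.2, -0.0, 1.0]
gripper_width: 1.002
```

>>> move_arm --pt "0 0 0 0.19 0.09 0.1 -1" --pt "0 0 0 0.38 0.17 0.2 -1" --pt "0 0 0 0.57 0.26 0.3 -1" --pt "0 0 0 0.75 0.35 0.45 -1" --pt "0 0 0 0.75 0.35 0.5 -1"

```text
clock: 3.68
tool_pos: [0.4862, 0.2342, 0.3367]
tool_rot: [-1.96, -2.447, 0.02]
force: [-1.5, 0.1, -0.8]
gripper_width: 1.0
```

Run:
```python
from h import *
o=env.get_obs(); print(o['clock'],o['tool_pos'],o['joint_pos'])
d=cams.get_image('wrist'); cv2.imwrite('pics/wrist1.png',d['image']); print(d['T'].round(3).tolist())
print('pred rod top',proj(d,[.4858,.2317,.202]),proj(d,[.4858,.2317,.104]))
path([(.486,.2317,.30,12.7)])
```

```text
3.6833 [0.48619253 0.23416082 0.3366772 ] [ 0.33932577  0.290208    1.38278576 -0.00185945  1.48270996  0.11944963]
[[0.976, 0.211, 0.055, 0.471], [0.217, -0.928, -0.302, 0.311], [-0.013, 0.307, -0.952, 0.478], [0.0, 0.0, 0.0, 1.0]]
pred rod top [317.85066403 231.69270901] [318.98361741 204.03378456]
[-0.01, 0.003, -0.001, -0.002, 0.006, 0.243]
```

View pics/wrist1.png

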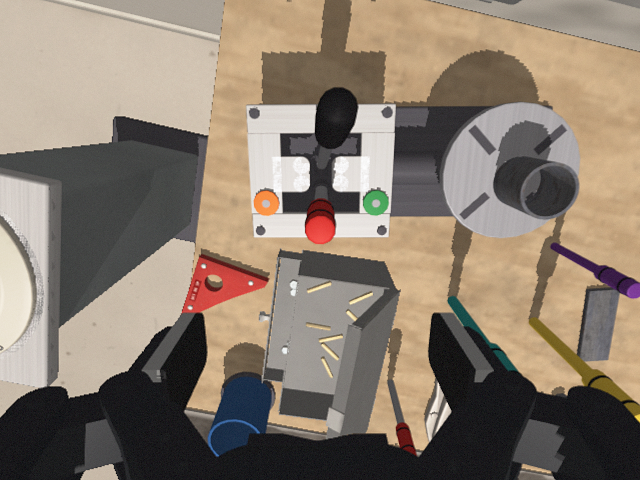

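The wrist view shows the rod top at (320,231), within about 2 px of the prediction (318,232). The jaws straddle it along x and the lever at (335,115) is clear, so I can descend and grip.

>>> move_arm --pt "-0.01 0 0 0 -0.01 0.2 -1" --pt "-0.01 0 0 0 -0.01 0.4 -1" --pt "-0.01 0 0 -0.01 -0.01 0.6 -1" --pt "-0.01 0 0 -0.01 -0.01 0.8 -1" --pt "-0.01 0 0 -0.01 -0.01 0.8 -1"

```text
clock: 4.15
tool_pos: [0.4794, 0.2274, 0.2116]
tool_rot: [-1.964, -2.451, 0.016]
force: [-1.1, -0.1, -1.2]
gripper_width: 1.001
```

Run:
```python
from h import *
o=env.get_obs(); print(o['clock'],o['tool_pos'],o['joint_pos'])
path([(.486,.2317,.157,12.7)])
```

```text
4.15 [0.4794293  0.22744829 0.21164525] [ 0.33347945  0.38778528  1.59565033 -0.00523704  1.16728645  0.11597548]
[-0.005, 0.004, -0.001, 0.02, 0.052, 0.364]
```

>>> move_arm --pt "-0.005 0.004 0 0.02 0.05 0.1 -1" --pt "-0.005 0.004 0 0.02 0.05 0.2 -1" --pt "-0.005 0.004 0 0.02 0.05 0.3 -1" --pt "-0.005 0.004 0 0.02 0.05 0.36 -1" --pt "-0.005 0.004 0 0.02 0.05 0.36 -1"

```text
clock: 4.57
tool_pos: [0.4852, 0.231, 0.1571]
tool_rot: [-1.964, -2.45, 0.003]
force: [-1.2, 0.4, -0.2]
gripper_width: 1.001
```

>>> move_arm --pt "0 0 0 0 0 0 1" --pt "0 0 0 0 0 0 1" --pt "0 0 0 0 0 0 1" --pt "0 0 0 0 0 0 1" --pt "0 0 0 0 0 0 1" --force 50

```text
clock: 4.98
tool_pos: [0.4854, 0.2311, 0.1576]
tool_rot: [-1.964, -2.45, 0.002]
force: [0.1, -0.5, 0.7]
gripper_width: 0.299
```

>>> move_arm --pt "0 0 0 0 0 0 1" --pt "0 0 0 0 0 0 1" --pt "0 0 0 0 0 0 1" --pt "0 0 0 0 0 0 1" --pt "0 0 0 0 0 0 1" --force 50

```text
clock: 5.4
tool_pos: [0.4855, 0.2311, 0.1578]
tool_rot: [-1.964, -2.45, 0.002]
force: [0.4, 1.0, 2.7]
gripper_width: 0.27
```

Run:
```python
from h import *
o=env.get_obs(); print(o['clock'],o['tool_pos'],o['gripper_width'],o['force'])
path([(.484,.2317,.21,12.7),(.484,.2317,.275,12.7)])
d=cams.get_image('scene'); cv2.imwrite('pics/scene2.png',d['image'][100:340,120:440])
```

```text
5.4 [0.48549039 0.23113815 0.15775563] 0.270298761910163 [0.42697941 1.00630201 2.69105242]
[-0.001, -0.0, -0.002, 0.006, -0.009, -0.348]
[0.0, 0.0, 0.0, 0.0, 0.0, -0.433]
```

View pics/scene2.png

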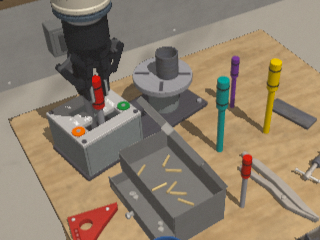

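The jaws hold the handle (opening 23 mm). I lift straight up.

>>> move_arm --pt "0 0 0 0 0 -0.06 1" --pt "0 0 0 0 0 -0.14 1" --pt "0 0 0 0 0 -0.22 1" --pt "0 0 0 0 0 -0.3 1" --pt "0 0 0 0 0 -0.38 1"

```text
clock: 5.87
tool_pos: [0.4853, 0.2311, 0.2157]
tool_rot: [-1.964, -2.45, 0.002]
force: [-1.0, -0.4, -2.9]
gripper_width: 0.264
```

>>> move_arm --pt "0 0 0 0 0 -0.1 1" --pt "0 0 0 0 0 -0.2 1" --pt "0 0 0 0 0 -0.3 1" --pt "0 0 0 0 0 -0.4 1" --pt "0 0 0 0 0 -0.42 1"

```text
clock: 6.28
tool_pos: [0.4861, 0.2313, 0.2813]
tool_rot: [1.965, 2.451, 0.002]
force: [0.3, 1.0, -0.5]
gripper_width: 0.268
```

Run:
```python
from h import *
o=env.get_obs(); print(o['clock'],o['tool_pos'],o['gripper_width'],o['force'])
for n in('scene','top'):
    d=cams.get_image(n); c,s,m=blob(d['image'],[0,170,60],[6,255,255],(190,80,260,320)); print(n,c,s)
    if n=='scene': cv2.imwrite('pics/scene3.png',d['image'][60:300,120:440])
path([(.465,.12,.29,12.7),(.452,.01,.29,12.7),(.4488,-.094,.29,12.7)])
```

```text
6.2833 [0.48608935 0.23133155 0.28131887] 0.2678197246412196 [ 0.27552866  0.96878202 -0.53797054]
scene [218.23690773 313.42394015] [193 303  45  17 401]
top [223.42857143 296.95238095] [221 292   6  10  42]
[-0.001, -0.0, -0.002, -0.693, -0.295, -0.071]
[0.0, 0.0, 0.0, -0.696, -0.246, 0.0]
[0.0, 0.0, 0.0, -0.672, -0.173, 0.0]
```

View pics/scene3.png

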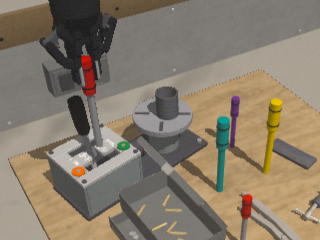

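The rod is clear of the lid and held upright (handle at crop 87,75, shaft end near 98,155). I carry it in front of the box's lid.

>>> move_arm --pt "0 0 0 0 0 -0.05 1" --pt "0 0 0 -0.13 -0.05 -0.1 1" --pt "0 0 0 -0.3 -0.12 -0.1 1" --pt "0 0 0 -0.47 -0.2 -0.1 1" --pt "0 0 0 -0.65 -0.28 -0.1 1"

```text
clock: 6.8
tool_pos: [0.465, 0.126, 0.2939]
tool_rot: [-1.963, -2.451, 0.002]
force: [1.1, -0.4, -1.9]
gripper_width: 0.266
```

>>> move_arm --pt "0 0 0 -0.16 -0.06 0 1" --pt "0 0 0 -0.32 -0.12 0 1" --pt "0 0 0 -0.48 -0.18 0 1" --pt "0 0 0 -0.62 -0.22 0 1" --pt "0 0 0 -0.7 -0.25 0 1"

```text
clock: 7.22
tool_pos: [0.4507, 0.0134, 0.2935]
tool_rot: [-1.964, -2.449, 0.004]
force: [0.3, 0.7, -2.0]
gripper_width: 0.267
```

>>> move_arm --pt "0 0 0 -0.16 -0.04 0 1" --pt "0 0 0 -0.32 -0.08 0 1" --pt "0 0 0 -0.48 -0.12 0 1" --pt "0 0 0 -0.6 -0.16 0 1" --pt "0 0 0 -0.67 -0.17 0 1"

```text
clock: 7.63
tool_pos: [0.447, -0.0919, 0.2932]
tool_rot: [-1.965, -2.447, 0.005]
force: [0.5, 1.4, -2.7]
gripper_width: 0.264
```

Run:
```python
from h import *
o=env.get_obs(); print(o['clock'],o['tool_pos'],o['gripper_width'],o['force'])
p=o['tool_pos']
for n in('scene','top'):
    d=cams.get_image(n); cv2.imwrite(f'pics/{n}4.png',d['image'][200:440,180:500] if n=='scene' else d['image'])
    print(n,'foot pred',proj(d,[p[0],p[1],p[2]-.146]),'rod top pred',proj(d,[p[0],p[1],p[2]+.044]),'pot rim pred',proj(d,[.4488,-.094,.09]))
path([(.4488,-.094,.29,12.7)])
```

```text
7.6333 [ 0.44697976 -0.09192054  0.29316335] 0.2643876069014029 [ 0.45564536  1.43935371 -2.74275565]
scene foot pred [282.68182111 331.57060723] rod top pred [276.12375183 239.70842659] pot rim pred [285.88057592 353.41390841]
top foot pred [398.68400194 322.64816373] rod top pred [417.91797131 322.39363679] pot rim pred [395.44049335 321.82439785]
[-0.003, -0.0, -0.003, -0.019, 0.004, 0.022]
```

View pics/scene4.png

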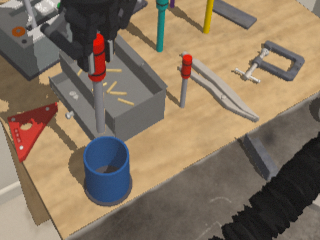

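The foot is at crop (100,132), so full (280,332), against a prediction of (283,332). It is over the pot, so I lower it.

>>> move_arm --pt "0 0 0 -0.01 0 0.07 1" --pt "0 0 0 -0.02 0 0.17 1" --pt "0 0 0 -0.02 0 0.27 1" --pt "0 0 0 -0.02 0 0.37 1" --pt "0 0 0 -0.02 0 0.45 1"

```text
clock: 8.15
tool_pos: [0.4476, -0.0931, 0.2246]
tool_rot: [-1.964, -2.446, 0.005]
force: [0.3, 0.2, -2.6]
gripper_width: 0.266
```

>>> move_arm --pt "0 0 0 0 0 0.08 1" --pt "0 0 0 0 0 0.16 1" --pt "0 0 0 0 0 0.24 1" --pt "0 0 0 0 0 0.32 1" --pt "0 0 0 0 0 0.36 1"

```text
clock: 8.57
tool_pos: [0.4468, -0.0919, 0.1693]
tool_rot: [-1.962, -2.445, 0.005]
force: [0.1, 0.3, -1.7]
gripper_width: 0.264
```

Run:
```python
from h import *
o=env.get_obs(); print(o['clock'],o['tool_pos'],o['gripper_width'],o['force'])
path([(.4488,-.094,.152,12.7)])
```

```text
8.5667 [ 0.44683113 -0.09185884  0.16933412] 0.26387984390178487 [ 0.07306136  0.34765065 -1.74449897]
[-0.004, -0.002, -0.002, -0.017, 0.01, 0.115]
```

>>> move_arm --pt "0 0 0 -0.01 0.01 0.03 1" --pt "0 0 0 -0.01 0.01 0.06 1" --pt "0 0 0 -0.01 0.01 0.08 1" --pt "0 0 0 -0.01 0.01 0.095 1" --pt "0 0 0 -0.01 0.01 0.095 1"

```text
clock: 8.98
tool_pos: [0.4484, -0.0929, 0.1549]
tool_rot: [-1.962, -2.445, 0.005]
force: [-0.7, 0.4, -1.8]
gripper_width: 0.269
```

>>> move_arm --pt "0 0 0 0 0 0.005 1" --pt "0 0 0 0 0 0.01 1" --pt "0 0 0 0 0 0.015 1" --pt "0 0 0 0 0 0.015 1" --pt "0 0 0 0 0 0.015 1"

```text
clock: 9.4
tool_pos: [0.4485, -0.0929, 0.1527]
tool_rot: [-1.962, -2.445, 0.005]
force: [-0.2, 0.5, -1.5]
gripper_width: 0.265
```

>>> move_arm --pt "0 0 0 0 0 0.005 1" --pt "0 0 0 0 0 0.01 1" --pt "0 0 0 0 0 0.01 1" --pt "0 0 0 0 0 0.01 1" --pt "0 0 0 0 0 0.01 1"

```text
clock: 9.82
tool_pos: [0.4489, -0.0931, 0.1517]
tool_rot: [-1.963, -2.446, 0.005]
force: [-1.3, -0.6, 8.5]
gripper_width: 0.268
```

The foot touches the floor (8.5 N upward). I release and retract.

>>> move_arm --pt "0 0 0 0 0 0 0.3" --pt "0 0 0 0 0 0 0.1" --pt "0 0 0 0 0 0 -0.2" --pt "0 0 0 0 0 0 -0.6" --pt "0 0 0 0 0 0 -1"

```text
clock: 10.23
tool_pos: [0.4489, -0.0931, 0.1517]
tool_rot: [-1.963, -2.446, 0.005]
force: [0.3, -0.0, -0.2]
gripper_width: 0.863
```

>>> move_arm --pt "0 0 0 0 0 0 -1" --pt "0 0 0 0 0 0 -1" --pt "0 0 0 0 0 0 -1" --pt "0 0 0 0 0 0 -1" --pt "0 0 0 0 0 -0.05 -1"

```text
clock: 10.65
tool_pos: [0.4483, -0.0929, 0.1585]
tool_rot: [-1.962, -2.444, 0.006]
force: [0.4, -0.1, -1.1]
gripper_width: 1.0
```

Run:
```python
from h import *
o=env.get_obs(); print(o['clock'],o['tool_pos'],o['gripper_width'],o['force'])
d=cams.get_image('scene'); cv2.imwrite('pics/scene5.png',d['image'][200:440,180:500])
path([(.4488,-.094,.29,12.7)])
```

```text
10.65 [ 0.448284   -0.09288292  0.15849771] 1.0000976497302896 [ 0.39195415 -0.08963517 -1.06760433]
[-0.004, -0.001, -0.002, -0.003, -0.008, -0.865]
```

View pics/scene5.png

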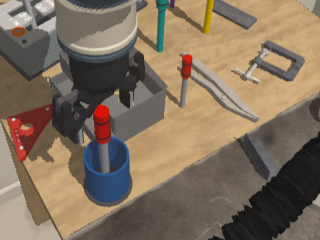

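The rod stands upright in the pot, let go (crop 101,110). I retract upward and go over the lever.

>>> move_arm --pt "0 0 0 0 0 -0.1 -1" --pt "0 0 0 0 0 -0.25 -1" --pt "0 0 0 0 0 -0.5 -1" --pt "0 0 0 0 0 -0.75 -1" --pt "0 0 0 0 0 -0.95 -1"

```text
clock: 11.12
tool_pos: [0.45, -0.0933, 0.3059]
tool_rot: [-1.964, -2.447, 0.003]
force: [-0.5, -0.2, -0.5]
gripper_width: 0.998
```

Run:
```python
from h import *
o=env.get_obs(); print(o['clock'],o['tool_pos'],o['gripper_width'],o['force'])
d=cams.get_image('scene'); c,s,m=blob(d['image'],[0,170,60],[6,255,255],(260,280,310,360)); print('rod handle',c,s)
path([(.455,.04,.30,12.7),(.468,.18,.30,12.7),(.479,.315,.27,12.7)])
```

```text
11.1167 [ 0.44995452 -0.09327662  0.30594545] 0.9975446123660627 [-0.49822019 -0.22320095 -0.51950837]
rod handle [281.74409449 322.98622047] [273 305  18  39 508]
[0.001, 0.002, -0.002, 0.868, 0.213, 0.07]
[0.0, 0.0, 0.0, 0.891, 0.29, 0.0]
[0.0, 0.0, 0.0, 0.862, 0.269, 0.2]
```

>>> move_arm --pt "0 0 0 0.2 0.05 0 -1" --pt "0 0 0 0.4 0.1 0 -1" --pt "0 0 0 0.6 0.15 0 -1" --pt "0 0 0 0.8 0.2 0 -1" --pt "0 0 0 0.88 0.22 0 -1"

```text
clock: 11.58
tool_pos: [0.4553, 0.045, 0.311]
tool_rot: [1.963, 2.449, 0.002]
force: [-0.4, -0.4, -0.4]
gripper_width: 1.0
```

>>> move_arm --pt "0 0 0 0.2 0.06 0 -1" --pt "0 0 0 0.4 0.12 0 -1" --pt "0 0 0 0.6 0.18 0 -1" --pt "0 0 0 0.8 0.24 0 -1" --pt "0 0 0 0.88 0.29 0 -1"

```text
clock: 12.0
tool_pos: [0.4685, 0.1863, 0.3113]
tool_rot: [1.961, 2.451, 0.003]
force: [-1.0, -0.6, 1.0]
gripper_width: 1.001
```

>>> move_arm --pt "0 0 0 0.2 0.06 0 -1" --pt "0 0 0 0.4 0.12 0 -1" --pt "0 0 0 0.6 0.18 0 -1" --pt "0 0 0 0.8 0.24 0 -1" --pt "0 0 0 0.86 0.27 0 -1"

```text
clock: 12.42
tool_pos: [0.4795, 0.3244, 0.3114]
tool_rot: [1.959, 2.453, 0.005]
force: [-0.3, 0.3, -0.2]
gripper_width: 0.995
```

Run:
```python
from h import *
o=env.get_obs(); print(o['clock'],o['tool_pos'],o['gripper_width'],o['force'])
d=cams.get_image('wrist'); cv2.imwrite('pics/wrist2.png',d['image'])
def F(x,y,z): 
    c,s=np.cos(.222),np.sin(.222); return [.4796+c*x-s*y,.259+s*x+c*y,z]
print('lever pt/top',proj(d,F(.012,.055,.175)),proj(d,F(.0137,.063,.199)),'tag g',proj(d,F(.0545,-.028,.104)),'o',proj(d,F(-.0545,-.028,.104)))
path([(.479,.315,.21,12.7),(.479,.315,.157,12.7)])
```

```text
12.4167 [0.47950622 0.32438    0.31138355] 0.9952896013586602 [-0.3156338   0.26487608 -0.22850855]
lever pt/top [312.9311614  239.88953506] [315.14236781 239.12108555] tag g [356.16016603 298.14531296] o [246.96271306 298.32336896]
[0.002, 0.0, 0.001, -0.058, -0.022, 0.675]
[0.0, 0.0, 0.0, 0.0, 0.0, 0.353]
```

View pics/wrist2.png

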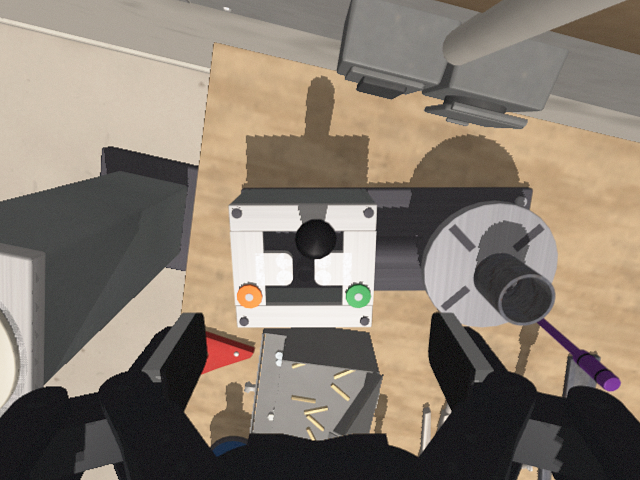

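The wrist view shows the lever top at (316,238) against a prediction of (315,239), and the tags agree within about 3 mm. I descend and grip the lever.

>>> move_arm --pt "0 0 0 -0.03 -0.01 0.15 -1" --pt "0 0 0 -0.05 -0.02 0.3 -1" --pt "0 0 0 -0.06 -0.02 0.45 -1" --pt "0 0 0 -0.06 -0.02 0.6 -1" --pt "0 0 0 -0.06 -0.02 0.68 -1"

```text
clock: 12.88
tool_pos: [0.4787, 0.3132, 0.2071]
tool_rot: [1.959, 2.454, 0.0]
force: [-0.8, 0.0, -0.2]
gripper_width: 0.997
```

>>> move_arm --pt "0 0 0 0 0 0.08 -1" --pt "0 0 0 0 0 0.16 -1" --pt "0 0 0 0 0 0.24 -1" --pt "0 0 0 0 0 0.3 -1" --pt "0 0 0 0 0 0.32 -1"

```text
clock: 13.3
tool_pos: [0.4785, 0.3121, 0.1581]
tool_rot: [1.96, 2.454, -0.002]
force: [0.1, -0.5, 0.6]
gripper_width: 0.997
```

>>> move_arm --pt "0 0 0 0 0 0 1" --pt "0 0 0 0 0 0 1" --pt "0 0 0 0 0 0 1" --pt "0 0 0 0 0 0 1" --pt "0 0 0 0 0 0 1" --force 25

```text
clock: 13.72
tool_pos: [0.4787, 0.3123, 0.1587]
tool_rot: [1.96, 2.454, -0.001]
force: [-1.8, 1.9, 8.6]
gripper_width: 0.346
```

>>> move_arm --pt "0 0 0 0 0 0 1" --pt "0 0 0 0 0 0 1" --pt "0 0 0 0 0 0 1" --pt "0 0 0 0 0 0 1" --pt "0 0 0 0 0 0 1" --force 25

```text
clock: 14.13
tool_pos: [0.4785, 0.3123, 0.1587]
tool_rot: [1.96, 2.454, -0.001]
force: [-2.9, -0.3, 4.1]
gripper_width: 0.345
```

```bash
cat >> h.py <<'E'
def W(x,y,z):
    c,s=np.cos(.222),np.sin(.222); return (.4806+c*x-s*y,.260+s*x+c*y,z)
def inF(p):
    c,s=np.cos(.222),np.sin(.222); d=np.array(p[:2])-[.4806,.260]; return np.r_[c*d[0]+s*d[1],-s*d[0]+c*d[1],p[2]]
E
python3 - <<'E'
from h import *
o=env.get_obs(); print(o['clock'],o['tool_pos'],inF(o['tool_pos']),o['gripper_width'],o['force'])
L=lambda b:(*W(0,-.165*np.sin(b),.02+.165*np.cos(b)-.0187),12.7)
path([L(-.34),L(-.1),L(.12),L(.34)])
E
```

```text
14.1333 [0.47851819 0.31233331 0.15874753] [0.00949208 0.05150738 0.15874753] 0.3446802642558943 [-2.86087063 -0.28892719  4.11945861]
[0.0, 0.001, 0.001, 0.024, -0.063, 0.013]
[0.0, 0.0, 0.0, -0.257, 0.0, -0.057]
[0.0, 0.0, 0.0, -0.242, 0.0, 0.002]
[0.0, 0.0, 0.0, -0.235, 0.0, 0.055]
```

>>> move_arm --pt "0 0 0 0 -0.02 0 1" --pt "0 0 0 0 -0.04 0 1" --pt "0 0 0 0 -0.065 0 1" --pt "0 0 0 0 -0.065 0 1" --pt "0 0 0 0 -0.065 0 1"

```text
clock: 14.55
tool_pos: [0.4691, 0.31, 0.1587]
tool_rot: [1.96, 2.453, -0.001]
force: [2.6, -2.4, -4.1]
gripper_width: 0.332
```

>>> move_arm --pt "0 0 0 -0.06 0 -0.02 1" --pt "0 0 0 -0.12 0 -0.035 1" --pt "0 0 0 -0.18 0 -0.05 1" --pt "0 0 0 -0.24 0 -0.06 1" --pt "0 0 0 -0.24 0 -0.06 1"

```text
clock: 14.97
tool_pos: [0.4773, 0.273, 0.1678]
tool_rot: [1.961, 2.452, -0.002]
force: [1.8, 1.1, -9.6]
gripper_width: 0.335
```

Run:
```python
from h import *
o=env.get_obs(); print(o['clock'],o['tool_pos'],inF(o['tool_pos']),o['gripper_width'],o['force'])
L=lambda b:(*W(0,-.165*np.sin(b),.02+.165*np.cos(b)-.0187),12.7)
path([L(-.1),L(.12),L(.34)])
```

```text
14.9667 [0.477285   0.27304175 0.167838  ] [-0.0003621   0.01345159  0.167838  ] 0.33466172000890987 [ 1.80456689  1.08835825 -9.55937894]
[0.0, 0.001, -0.0, 0.02, 0.002, 0.016]
[0.0, 0.0, 0.0, -0.242, 0.0, 0.002]
[0.0, 0.0, 0.0, -0.235, 0.0, 0.055]
```

>>> move_arm --pt "0 0 0 -0.06 0 0.01 1" --pt "0 0 0 -0.12 0 0.015 1" --pt "0 0 0 -0.18 0 0.015 1" --pt "0 0 0 -0.24 0 0.02 1" --pt "0 0 0 -0.24 0 0.02 1"

```text
clock: 15.38
tool_pos: [0.4859, 0.2368, 0.1653]
tool_rot: [1.962, 2.451, -0.001]
force: [0.1, 1.2, 5.9]
gripper_width: 0.333
```

>>> move_arm --pt "0 0 0 -0.06 0 0.01 1" --pt "0 0 0 -0.12 0 0.03 1" --pt "0 0 0 -0.17 0 0.045 1" --pt "0 0 0 -0.21 0 0.055 1" --pt "0 0 0 -0.21 0 0.055 1"

```text
clock: 15.8
tool_pos: [0.493, 0.2051, 0.157]
tool_rot: [1.963, 2.45, -0.001]
force: [0.3, 0.1, 4.2]
gripper_width: 0.332
```

Run:
```python
from h import *
o=env.get_obs(); print(o['clock'],o['tool_pos'],inF(o['tool_pos']),o['gripper_width'],o['force'])
L=lambda b:(*W(0,-.165*np.sin(b),.02+.165*np.cos(b)-.0187),12.7)
path([L(.34)])
d=cams.get_image('scene'); cv2.imwrite('pics/scene6.png',d['image'][60:300,120:440])
```

```text
15.8 [0.49304854 0.2050778  0.15695652] [ 5.02121366e-05 -5.63152887e-02  1.56956517e-01] 0.33183072607749164 [0.33421879 0.05793124 4.23472037]
[0.001, 0.001, -0.001, 0.009, -0.0, 0.001]
```

View pics/scene6.png

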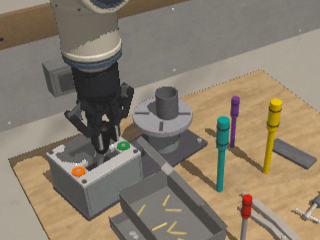

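The lever has crossed with the jaws (jaws at y = -56 mm in the positioner frame). I open to about 60 mm and push with the near finger toward green (+x).

>>> move_arm --pt "0 0 0 0 0 0 -0.4" --pt "0 0 0 0 0 0 -0.4" --pt "0 0 0 0 0 0 -0.4" --pt "0 0 0 0 0 0 -0.4" --pt "0 0 0 0 0 0 -0.4"

```text
clock: 16.27
tool_pos: [0.4929, 0.2057, 0.157]
tool_rot: [1.963, 2.45, -0.001]
force: [-0.7, -0.7, -0.4]
gripper_width: 0.701
```

>>> move_arm --pt "0 0 0 0 0.06 0.01 -0.4" --pt "0 0 0 0 0.12 0.02 -0.4" --pt "0 0 0 0 0.18 0.03 -0.4" --pt "0 0 0 0 0.24 0.04 -0.4" --pt "0 0 0 0 0.24 0.04 -0.4"

```text
clock: 16.68
tool_pos: [0.53, 0.2139, 0.1507]
tool_rot: [1.963, 2.45, 0.0]
force: [-0.7, -0.4, 0.4]
gripper_width: 0.698
```

>>> move_arm --pt "0 0 0 0 0.04 0 -0.4" --pt "0 0 0 0 0.08 0 -0.4" --pt "0 0 0 0 0.12 0 -0.4" --pt "0 0 0 0 0.16 0 -0.4" --pt "0 0 0 0 0.16 0 -0.4"

```text
clock: 17.1
tool_pos: [0.5549, 0.2194, 0.1508]
tool_rot: [1.962, 2.449, 0.001]
force: [-1.1, -0.8, -0.8]
gripper_width: 0.695
```

Run:
```python
from h import *
o=env.get_obs(); print(o['clock'],o['tool_pos'],inF(o['tool_pos']),o['gripper_width'],o['force'])
path([(*W(.07,-.055,.149),12.7)])
```

```text
17.1 [0.55485088 0.21940162 0.15075973] [ 0.0634897  -0.05595068  0.15075973] 0.69473003978071 [-1.10462482 -0.75057794 -0.83167016]
[0.002, 0.001, -0.001, 0.006, 0.043, 0.012]
```

>>> move_arm --pt "0 0 0 0 0.01 0 -0.4" --pt "0 0 0 0 0.02 0 -0.4" --pt "0 0 0 0 0.03 0 -0.4" --pt "0 0 0 0 0.04 0 -0.4" --pt "0 0 0 0 0.04 0 -0.4"

```text
clock: 17.52
tool_pos: [0.5609, 0.2208, 0.1509]
tool_rot: [1.962, 2.449, 0.002]
force: [-0.6, -0.3, 0.3]
gripper_width: 0.698
```

Run:
```python
from h import *
o=env.get_obs(); print(o['clock'],o['tool_pos'],inF(o['tool_pos']),o['gripper_width'],o['force'])
d=cams.get_image('scene'); cv2.imwrite('pics/scene7.png',cv2.resize(d['image'][100:280,140:380],None,fx=3,fy=3))
```

```text
17.5167 [0.56091964 0.22080583 0.15086248] [ 0.06971871 -0.05591716  0.15086248] 0.6980345646846359 [-0.60071349 -0.27970283  0.3455588 ]
```

View pics/scene7.png

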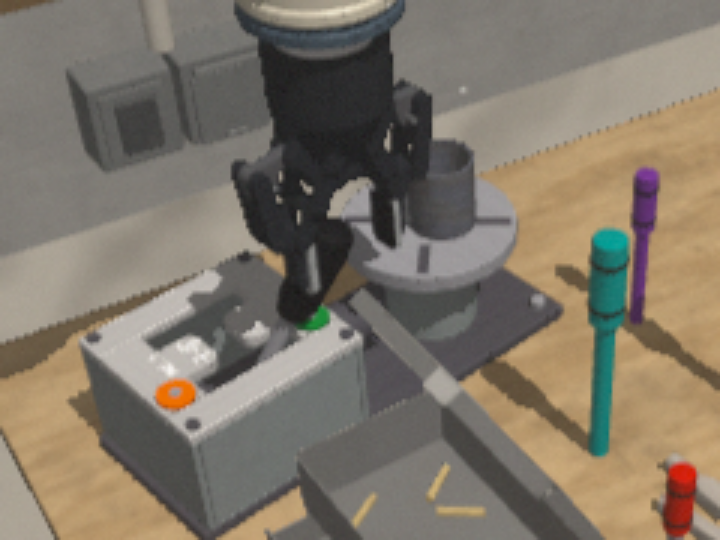

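The lever leans toward the green tag (grip at 315,270). I push on in small steps until it meets the stop.

>>> move_arm --pt "0 0 0 0 0.01 0 -0.4" --pt "0 0 0 0 0.02 0 -0.4" --pt "0 0 0 0 0.03 0 -0.4" --pt "0 0 0 0 0.03 0 -0.4" --pt "0 0 0 0 0.03 0 -0.4"

```text
clock: 17.98
tool_pos: [0.5643, 0.2215, 0.1505]
tool_rot: [1.963, 2.45, -0.001]
force: [-6.2, -1.5, -0.0]
gripper_width: 0.7
```

>>> move_arm --pt "0 0 0 0 0.01 0 -0.4" --pt "0 0 0 0 0.02 0 -0.4" --pt "0 0 0 0 0.02 0 -0.4" --pt "0 0 0 0 0.02 0 -0.4" --pt "0 0 0 0 0.02 0 -0.4"

```text
clock: 18.4
tool_pos: [0.5653, 0.2218, 0.1499]
tool_rot: [-1.964, -2.452, 0.006]
force: [-12.2, -2.3, 2.9]
gripper_width: 0.703
```

It is at the stop (12 N reaction). I back off slightly and lift away.

>>> move_arm --pt "0 0 0 0 -0.02 0 -0.4" --pt "0 0 0 0 -0.04 0 -0.4" --pt "0 0 0 0 -0.04 0 -0.7" --pt "0 0 0 0 -0.04 0 -1" --pt "0 0 0 0 -0.04 0 -1"

```text
clock: 18.82
tool_pos: [0.5599, 0.2206, 0.1501]
tool_rot: [1.964, 2.452, -0.005]
force: [1.1, 0.2, 0.8]
gripper_width: 1.001
```

>>> move_arm --pt "0 0 0 0 0 -0.08 -1" --pt "0 0 0 0 0 -0.2 -1" --pt "0 0 0 0 0 -0.4 -1" --pt "0 0 0 0 0 -0.6 -1" --pt "0 0 0 0 0 -0.8 -1"

```text
clock: 19.23
tool_pos: [0.5602, 0.2209, 0.2715]
tool_rot: [1.964, 2.452, -0.005]
force: [1.1, -0.3, -0.6]
gripper_width: 1.001
```

>>> move_arm --pt "0 0 0 0 -0.2 0 -1" --pt "0 0 0 0 -0.4 0 -1" --pt "0 0 0 0 -0.6 0 -1" --pt "0 0 0 0 -0.8 0 -1" --pt "0 0 0 0 -0.8 0 -1"

```text
clock: 19.65
tool_pos: [0.4384, 0.1938, 0.2719]
tool_rot: [-1.963, -2.451, 0.008]
force: [1.7, 1.2, 1.2]
gripper_width: 1.002
```

Run:
```python
from h import *
o=env.get_obs(); print(o['clock'],o['tool_pos'],o['force'])
D={n:cams.get_image(n) for n in('scene','top','wrist')}; cv2.imwrite('pics/scene8.png',D['scene']['image'])
cv2.imwrite('pics/wrist8.png',D['wrist']['image'])
for n in D:
  for a in(.3,.38): b=.34; print(n,a,'lever end pred',proj(D[n],W(.19*np.cos(b)*np.sin(a),-.19*np.sin(b),.02+.19*np.cos(a)*np.cos(b))))
for r,n in(((260,280,310,360),'scene'),((380,300,440,340),'top')):
    c,s,m=blob(D[n]['image'],[0,170,60],[6,255,255],r); print('rod handle',n,c,s); 
    if n=='scene': c0=c
print('handle mid',tri(D['scene'],c0,D['top'],c))
```

```text
19.65 [0.43837452 0.19375647 0.27188739] [1.73620212 1.19858286 1.17098563]
scene 0.3 lever end pred [250.8112446  178.84995675]
scene 0.38 lever end pred [256.65171524 177.8362037 ]
top 0.3 lever end pred [242.140846   268.13388254]
top 0.38 lever end pred [241.37925796 261.63703982]
wrist 0.3 lever end pred [485.02092823 264.29091605]
wrist 0.38 lever end pred [503.28487936 261.51876179]
rod handle scene [281.796875   323.04882812] [273 305  18  39 512]
rod handle top [401.12837838 321.58783784] [393 316  16  12 148]
handle mid (array([ 0.44765816, -0.09272098,  0.1692162 ]), np.float64(0.002717214457227951))
```

View pics/scene8.png

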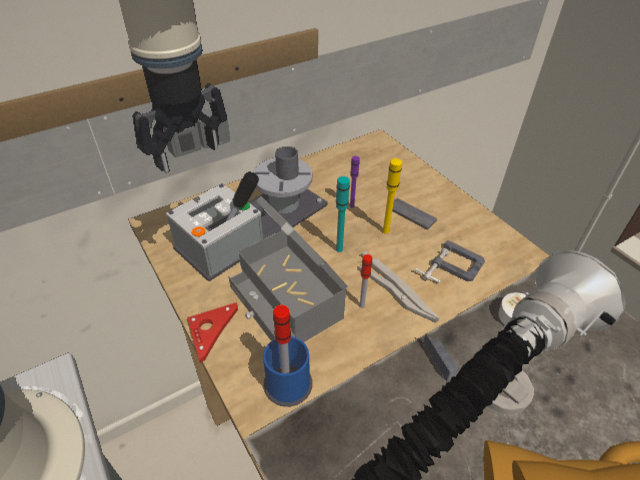

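The rod is upright in the pot and the lever is in the green slot end. I measure its angle before handing in.

Run:
```python
from h import *
D={n:cams.get_image(n) for n in('scene','top')}; K=[0,0,0],[180,255,48]; t={}
for n,r in(('scene',(228,165,262,215)),('top',(215,245,262,300))):
    c,s,m=blob(D[n]['image'],*K,r); t[n]=c; print(n,c,s)
p,e=tri(D['scene'],t['scene'],D['top'],t['top']); f=inF(p); print(f,e,'a',np.arctan2(f[0],f[2]-.02),'b',np.arcsin(-f[1]/np.linalg.norm(f-[0,0,.02])))
for a in(.3,.34,.38):
  for n in D: print(a,n,[proj(D[n],W(q*np.cos(.34)*np.sin(a),-q*np.sin(.34),.02+q*np.cos(a)*np.cos(.34))).round(1).tolist() for q in(.109,.1495,.19)])
```

```text
scene [245.20718816 189.28118393] [234 172  24  35 473]
top [239.5        262.21212121] [234 258  10  13  66]
[ 0.0617035  -0.04836193  0.15557332] 0.023079597263163158 a 0.42711192854234303 b 0.3139386499062141
0.3 scene [[236.5, 207.2], [243.4, 193.4], [250.8, 178.8]]
0.3 top [[238.3, 285.9], [240.2, 277.4], [242.1, 268.1]]
0.34 scene [[238.1, 206.8], [245.7, 192.9], [253.8, 178.3]]
0.34 top [[238.1, 284.1], [239.9, 274.9], [241.7, 264.8]]
0.38 scene [[239.7, 206.5], [248.0, 192.5], [256.7, 177.8]]
0.38 top [[238.0, 282.4], [239.6, 272.4], [241.4, 261.6]]
```

View pics/wrist8.png

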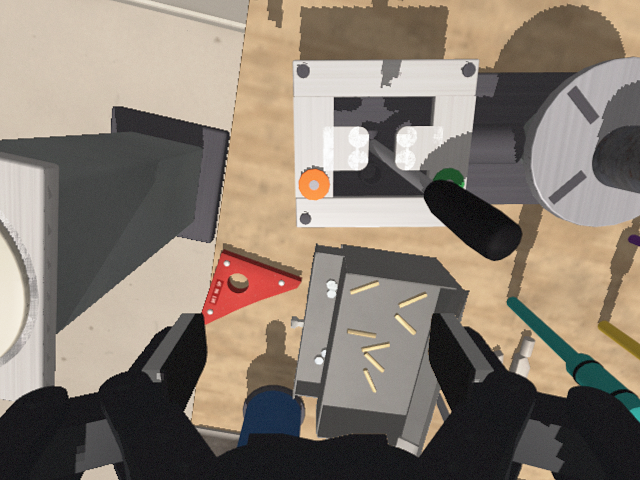

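The end cap in the wrist view, at about (503,240), matches fore ≈ 0.38, but the side tilt looks smaller than 0.34. I solve both angles from the wrist and scene centroids.

Run:
```python
from h import *
from scipy.optimize import least_squares
D={n:cams.get_image(n) for n in('scene','wrist')}; t={}
for n,r in(('scene',(228,165,262,215)),('wrist',(415,172,530,265))):
    h=cv2.cvtColor(D[n]['image'],cv2.COLOR_BGR2HSV); c,s,m=blob(D[n]['image'],[0,0,0],[180,255,48 if n=='scene' else 35],r); t[n]=c; print(n,c,s)
f=lambda v:np.concatenate([(proj(D[n],W(.1495*np.cos(v[1])*np.sin(v[0]),-.1495*np.sin(v[1]),.02+.1495*np.cos(v[0])*np.cos(v[1])))-t[n]) for n in t])
r=least_squares(f,[.34,.34]); print(r.x,r.fun)
p,e=tri(D['scene'],t['scene'],D['wrist'],t['wrist']); q=inF(p); print(q,e,np.arctan2(q[0],q[2]-.02),np.arctan2(-q[1],np.hypot(q[0],q[2]-.02)))
print('tag g pred',proj(D['wrist'],W(-.0545,-.028,.104)), 'orange seen',blob(D['wrist']['image'],[8,180,120],[18,255,255],(290,160,340,205))[0])
```

```text
scene [245.18565401 189.2742616 ] [234 172  24  36 474]
wrist [469.96568136 218.44864729] [ 422  180   98   81 3992]
[0.4060007 0.2943034] [ 2.38350038  0.54940707 -0.9551316  -1.04549963]
[ 0.05365754 -0.0425331   0.1553897 ] 0.003788242489266319 0.3773292545619143 0.28415022097027515
tag g pred [311.34975669 184.97114468] orange seen [311.72304833 182.10408922]
```

```bash
python3 -c "
from bench import close_job
print(close_job())"
```

```text
the job is handed in; nothing more can be done
None
```

I pulled the red-handled rod straight up out of the gearbox, carried it in front of the box lid, and lowered it into the blue pot until it touched the floor (8.5 N). Then I let it go. Next I gripped the black lever, brought it to neutral, took it across to the right-hand pair, and pushed it toward the green tag until it met its stop (12 N). The arm was then withdrawn clear, and I handed in at about 20 s on the robot's clock.

My last checks:
- **Rod:** it stands upright in the pot. Its handle middle measured about 169 mm high and within 2 mm of the pot's axis.
- **Lever:** fore is about 0.38–0.41 rad (stop at 0.38) and side about 0.28–0.29 rad. Side is lower than the nominal 0.34 but above the 0.24 limit.
- **Pipe and tools:** they looked undisturbed in the last scene picture. I judged this by eye and did not measure it.
- **Disagreement:** one triangulation of the lever from the top view disagreed by 23 mm, because the arm was blocking the view there. I ignored it and used the wrist and scene views, which agreed within 4 mm.

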